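# Load the leak-test carrier with seamer samples in rack order

### The arm

A 6-joint arm with a two-finger parallel gripper is mounted at the origin on the work surface. World frame = base frame: x ahead of the robot, y to its left, z up, the work surface at z = 0. Lengths are in mm, angles in rad, forces in N, time in s.
With the tool pointing down it reaches from about 300 to 775 mm from the base axis. Payload 14.6 kg.
Tool frame: the origin (TCP) lies at the very end of the fingers, on their centre line; the grasp point (between the pads) lies 19 mm behind it; z points along the fingers, y is the line along which they close (so a half turn about z gives the same grasp; the last joint's range is limited). The gripper opens to 94 mm and grips with 3 to 60 N. Pads are 16 mm wide; open, the fingers measure 119 mm over their backs; the gripper's body (75 mm by 177 mm) begins 78 mm behind the grasp point.
Start: joints at [-1.397, 0.3, 1.521, -0, 1.321, -0.067], TCP at [131.157, -534.123, 205.446] pointing down, gripper open.
Joint ranges: [-3.03, 3.03], [-0.79, 2.21], [0.23, 2.52], [-1.04, 4.18], [0, 3.07], [-2.55, 2.55]. Speed limits (rad/s): [2.22, 2.22, 2.57, 3.14, 3.14, 3.14].

### API

Orientations are given as [roll, pitch, yaw] about the fixed x, y, z axes, in that order (R = Rz(yaw) Ry(pitch) Rx(roll)).
In Python, from cell import manip, eyes, ticket gives the robot as it stands. The module is installed in compiled form; this text tells all that it offers.
- The arm moves only by the tool arm_command, never from a script. Its argument "plan" is a list of rows, each a list of 5 numbers: the opening, from -1 (shut) to 1 (fully open), then the shift along the tool's x, y, z in m, then the turn about the tool's z in rad. In form: [[jaw, dx, dy, dz, roll], ...]. A call has 1 to 20 rows; each row shifts and turns the commanded pose from where the row before left it, along the tool's axes as they then stand; what a row does not reach is not made up. A row lasts 1/8 s, in which the tool goes at most 62.5 mm and 10.7 degrees, less where a joint would pass 70% of its speed; a pose out of reach is approached as far as the arm can. A call is refused whole if a number of a shift passes 0.0625 or a number of a turn 0.188, either way. A call with a gripper value outside its range is refused whole. The fingers move at their own pace and stop on an object; "newtons" is the grip in N (left out, the last holds). Time passes only in rows, so rows that do not move let the fingers close. It gives the time, the measured TCP pose, the force, the opening and the grip force at its end, in the units of the state.
- manip.read_state(): the state, without advancing time (a new reading comes with each control period).
- eyes.camera(name): name is "scene" or "top"; returns a dict with "img" (480x640x3 uint8, blue, green, red), "z_map" (480x640 float32, mm along the optical axis (not along the pixel's ray), 0 where there is no reading), "fx", "fy", "cx", "cy" (pixels), "eye" and "orientation" of the camera in the world. Camera axes: x right, y down, z forward; pixel columns grow to the right and rows downward; lengths in mm; the calibration is good to about 2 mm. A picture is of the moment at which its call begins.
- ticket.sign_off(): hands the job in; it is judged then, once.
The state is a dict: "clock": time; "joints": joint angles; "qd": joint speeds; "effort": joint torques, N m; "eef_pos": TCP position; "eef_rot": TCP orientation; "wrist_force": force on the tool from outside, world axes, zero at the start; "moment": the same for the moment, N m; "finger_gap": finger opening in mm; "finger_force": force on a finger pad.
Only numpy, scipy, OpenCV 4.12 (cv2) and the standard library are available. Lean on these libraries where they do the work, as an engineer would, in place of code of your own. Each camera call takes 0.05 s, during which the arm holds its last target. There are 200 camera calls.

### The job

Load the four sealed sample cans from the grey sample rack into the nests of the steel test carrier in the same order as they stand now, the can at the rack's red end going to the nest at the carrier's red end, so that a leak can be traced to its seaming head. Start at the red end and work along the row one can at a time: each must stand upright in its nest before you lift the next, and stays there once placed. Set the cans down without dropping them or tipping them over, and leave the open orange tin standing where it is.

Things in the scene. Friction and masses are not known exactly. Their poses are not given: they have to be found in the camera images.
- orange_mid (a point): Sealed tin can with orange-printed body, bright metal rims and a round orange sticker on its silver lid; upright, 53 mm across, 60 mm tall, 60 g. This point is its centre, 30 mm above its underside; z is its upright axis.
- blue_mid (a point): Sealed tin can with blue-printed body, bright metal rims and a round blue sticker on its silver lid; upright, 53 mm across, 60 mm tall, 60 g. This point is its centre, 30 mm above its underside; z is its upright axis.
- green_mid (a point): Sealed tin can with green-printed body, bright metal rims and a round green sticker on its silver lid; upright, 53 mm across, 60 mm tall, 60 g. This point is its centre, 30 mm above its underside; z is its upright axis.
- yellow_mid (a point): Sealed tin can with yellow-printed body, bright metal rims and a round yellow sticker on its silver lid; upright, 53 mm across, 60 mm tall, 60 g. This point is its centre, 30 mm above its underside; z is its upright axis.
- rack: Sample rack: fixed grey plastic block 86 mm wide, 22 mm high, 352 mm long over 34 mm high end cheeks, one red, one grey. Origin: centre of its underside on the bench; y along the row to the red cheek, z up. Recesses 62 mm across, floor 16 mm above the bench, at y = +114 (first), +38, -38, -114 mm, x = 0, hold one can each, in any order. Cans 23 mm apart: grip across the row.
- nest1: First nest from the carrier's red end (beside the red end loop): empty white ring 69 mm inside, 73 outside, 6 mm high, on a fixed steel plate. Origin: its centre on the seat, 12 mm above the bench; y along the row to the red end, z up. Nests 76 mm apart in a straight row; 57 mm high wire loops across the row 49 mm beyond the end nests.
- nest2: Second nest from the carrier's red end (next after the first): empty white ring 69 mm inside, 73 outside, 6 mm high, on a fixed steel plate. Origin: its centre on the seat, 12 mm above the bench; y along the row to the red end, z up. Nests 76 mm apart in a straight row; 57 mm high wire loops across the row 49 mm beyond the end nests.
- nest3: Third nest from the carrier's red end (next after the second): empty white ring 69 mm inside, 73 outside, 6 mm high, on a fixed steel plate. Origin: its centre on the seat, 12 mm above the bench; y along the row to the red end, z up. Nests 76 mm apart in a straight row; 57 mm high wire loops across the row 49 mm beyond the end nests.
- nest4: Fourth nest from the carrier's red end (beside the bare steel end loop): empty white ring 69 mm inside, 73 outside, 6 mm high, on a fixed steel plate. Origin: its centre on the seat, 12 mm above the bench; y along the row to the red end, z up. Nests 76 mm apart in a straight row; 57 mm high wire loops across the row 49 mm beyond the end nests.
- tin_mid (a point): Open orange tin with pink dots, 75 mm across, 112 mm tall, standing loose on the bench ahead of the robot, past the middle between the two racks; not to be disturbed. This point is its centre, 56 mm up.
There are look-alikes about, which are no part of the job. What is shaped like the part that bears orange_mid but pink is not meant. Of the things shaped like the part that bears blue_mid, the blue one is meant.

How it is judged (in metres and radians):
On the way, in this order (a step that is already met when the one before it is completed fails the run):
1. the first nest from the carrier's red end holds an upright can, released ((((horizontal distance between orange_mid and nest1 below 0.012 m and height (world z) of orange_mid between 0.038 and 0.046 m and angle between orange_mid's own z axis and vertical below 0.1 rad) and contact force between the fingers and orange below 0.05 N) or ((horizontal distance between blue_mid and nest1 below 0.012 m and height (world z) of blue_mid between 0.038 and 0.046 m and angle between blue_mid's own z axis and vertical below 0.1 rad) and contact force between the fingers and blue below 0.05 N) or ((horizontal distance between green_mid and nest1 below 0.012 m and height (world z) of green_mid between 0.038 and 0.046 m and angle between green_mid's own z axis and vertical below 0.1 rad) and contact force between the fingers and green below 0.05 N) or ((horizontal distance between yellow_mid and nest1 below 0.012 m and height (world z) of yellow_mid between 0.038 and 0.046 m and angle between yellow_mid's own z axis and vertical below 0.1 rad) and contact force between the fingers and yellow below 0.05 N))), for 0.2 s.
2. the second nest from the carrier's red end holds an upright can, released ((((horizontal distance between orange_mid and nest2 below 0.012 m and height (world z) of orange_mid between 0.038 and 0.046 m and angle between orange_mid's own z axis and vertical below 0.1 rad) and contact force between the fingers and orange below 0.05 N) or ((horizontal distance between blue_mid and nest2 below 0.012 m and height (world z) of blue_mid between 0.038 and 0.046 m and angle between blue_mid's own z axis and vertical below 0.1 rad) and contact force between the fingers and blue below 0.05 N) or ((horizontal distance between green_mid and nest2 below 0.012 m and height (world z) of green_mid between 0.038 and 0.046 m and angle between green_mid's own z axis and vertical below 0.1 rad) and contact force between the fingers and green below 0.05 N) or ((horizontal distance between yellow_mid and nest2 below 0.012 m and height (world z) of yellow_mid between 0.038 and 0.046 m and angle between yellow_mid's own z axis and vertical below 0.1 rad) and contact force between the fingers and yellow below 0.05 N))), for 0.2 s.
3. the third nest from the carrier's red end holds an upright can, released ((((horizontal distance between orange_mid and nest3 below 0.012 m and height (world z) of orange_mid between 0.038 and 0.046 m and angle between orange_mid's own z axis and vertical below 0.1 rad) and contact force between the fingers and orange below 0.05 N) or ((horizontal distance between blue_mid and nest3 below 0.012 m and height (world z) of blue_mid between 0.038 and 0.046 m and angle between blue_mid's own z axis and vertical below 0.1 rad) and contact force between the fingers and blue below 0.05 N) or ((horizontal distance between green_mid and nest3 below 0.012 m and height (world z) of green_mid between 0.038 and 0.046 m and angle between green_mid's own z axis and vertical below 0.1 rad) and contact force between the fingers and green below 0.05 N) or ((horizontal distance between yellow_mid and nest3 below 0.012 m and height (world z) of yellow_mid between 0.038 and 0.046 m and angle between yellow_mid's own z axis and vertical below 0.1 rad) and contact force between the fingers and yellow below 0.05 N))), for 0.2 s.
4. the fourth nest from the carrier's red end holds an upright can, released ((((horizontal distance between orange_mid and nest4 below 0.012 m and height (world z) of orange_mid between 0.038 and 0.046 m and angle between orange_mid's own z axis and vertical below 0.1 rad) and contact force between the fingers and orange below 0.05 N) or ((horizontal distance between blue_mid and nest4 below 0.012 m and height (world z) of blue_mid between 0.038 and 0.046 m and angle between blue_mid's own z axis and vertical below 0.1 rad) and contact force between the fingers and blue below 0.05 N) or ((horizontal distance between green_mid and nest4 below 0.012 m and height (world z) of green_mid between 0.038 and 0.046 m and angle between green_mid's own z axis and vertical below 0.1 rad) and contact force between the fingers and green below 0.05 N) or ((horizontal distance between yellow_mid and nest4 below 0.012 m and height (world z) of yellow_mid between 0.038 and 0.046 m and angle between yellow_mid's own z axis and vertical below 0.1 rad) and contact force between the fingers and yellow below 0.05 N))), for 0.2 s.
At the end, for the whole second after the job is handed in: Each nest holds one can in the rack's order from the red ends (placed for good one after another), upright within 6 degrees, down on its seat (height within 4 mm), within 12 mm of the nest's centre, at rest (under 20 mm/s) and released (((horizontal distance between orange_mid and nest1 below 0.012 m and height (world z) of orange_mid between 0.038 and 0.046 m and angle between orange_mid's own z axis and vertical below 0.1 rad) or (horizontal distance between blue_mid and nest1 below 0.012 m and height (world z) of blue_mid between 0.038 and 0.046 m and angle between blue_mid's own z axis and vertical below 0.1 rad) or (horizontal distance between green_mid and nest1 below 0.012 m and height (world z) of green_mid between 0.038 and 0.046 m and angle between green_mid's own z axis and vertical below 0.1 rad) or (horizontal distance between yellow_mid and nest1 below 0.012 m and height (world z) of yellow_mid between 0.038 and 0.046 m and angle between yellow_mid's own z axis and vertical below 0.1 rad)) and ((horizontal distance between orange_mid and nest2 below 0.012 m and height (world z) of orange_mid between 0.038 and 0.046 m and angle between orange_mid's own z axis and vertical below 0.1 rad) or (horizontal distance between blue_mid and nest2 below 0.012 m and height (world z) of blue_mid between 0.038 and 0.046 m and angle between blue_mid's own z axis and vertical below 0.1 rad) or (horizontal distance between green_mid and nest2 below 0.012 m and height (world z) of green_mid between 0.038 and 0.046 m and angle between green_mid's own z axis and vertical below 0.1 rad) or (horizontal distance between yellow_mid and nest2 below 0.012 m and height (world z) of yellow_mid between 0.038 and 0.046 m and angle between yellow_mid's own z axis and vertical below 0.1 rad)) and ((horizontal distance between orange_mid and nest3 below 0.012 m and height (world z) of orange_mid between 0.038 and 0.046 m and angle between orange_mid's own z axis and vertical below 0.1 rad) or (horizontal distance between blue_mid and nest3 below 0.012 m and height (world z) of blue_mid between 0.038 and 0.046 m and angle between blue_mid's own z axis and vertical below 0.1 rad) or (horizontal distance between green_mid and nest3 below 0.012 m and height (world z) of green_mid between 0.038 and 0.046 m and angle between green_mid's own z axis and vertical below 0.1 rad) or (horizontal distance between yellow_mid and nest3 below 0.012 m and height (world z) of yellow_mid between 0.038 and 0.046 m and angle between yellow_mid's own z axis and vertical below 0.1 rad)) and ((horizontal distance between orange_mid and nest4 below 0.012 m and height (world z) of orange_mid between 0.038 and 0.046 m and angle between orange_mid's own z axis and vertical below 0.1 rad) or (horizontal distance between blue_mid and nest4 below 0.012 m and height (world z) of blue_mid between 0.038 and 0.046 m and angle between blue_mid's own z axis and vertical below 0.1 rad) or (horizontal distance between green_mid and nest4 below 0.012 m and height (world z) of green_mid between 0.038 and 0.046 m and angle between green_mid's own z axis and vertical below 0.1 rad) or (horizontal distance between yellow_mid and nest4 below 0.012 m and height (world z) of yellow_mid between 0.038 and 0.046 m and angle between yellow_mid's own z axis and vertical below 0.1 rad)) and linear speed of each of orange, blue, green, yellow below 0.02 m/s); the robot touches nothing.
It fails at once if a sample is lifted from the rack before the one ahead of it stands in its nest, or a placed sample is taken out again ((not (y of orange_mid in the frame of rack between 0.008 and 0.068 m and x of orange_mid in the frame of rack between -0.03 and 0.03 m and height (world z) of orange_mid below 0.071 m) and not (y of blue_mid in the frame of rack between 0.008 and 0.068 m and x of blue_mid in the frame of rack between -0.03 and 0.03 m and height (world z) of blue_mid below 0.071 m) and not (y of green_mid in the frame of rack between 0.008 and 0.068 m and x of green_mid in the frame of rack between -0.03 and 0.03 m and height (world z) of green_mid below 0.071 m) and not (y of yellow_mid in the frame of rack between 0.008 and 0.068 m and x of yellow_mid in the frame of rack between -0.03 and 0.03 m and height (world z) of yellow_mid below 0.071 m) and not (horizontal distance between orange_mid and nest1 below 0.02 m and height (world z) of orange_mid below 0.06 m) and not (horizontal distance between blue_mid and nest1 below 0.02 m and height (world z) of blue_mid below 0.06 m) and not (horizontal distance between green_mid and nest1 below 0.02 m and height (world z) of green_mid below 0.06 m) and not (horizontal distance between yellow_mid and nest1 below 0.02 m and height (world z) of yellow_mid below 0.06 m)) or (not (y of orange_mid in the frame of rack between -0.068 and -0.008 m and x of orange_mid in the frame of rack between -0.03 and 0.03 m and height (world z) of orange_mid below 0.071 m) and not (y of blue_mid in the frame of rack between -0.068 and -0.008 m and x of blue_mid in the frame of rack between -0.03 and 0.03 m and height (world z) of blue_mid below 0.071 m) and not (y of green_mid in the frame of rack between -0.068 and -0.008 m and x of green_mid in the frame of rack between -0.03 and 0.03 m and height (world z) of green_mid below 0.071 m) and not (y of yellow_mid in the frame of rack between -0.068 and -0.008 m and x of yellow_mid in the frame of rack between -0.03 and 0.03 m and height (world z) of yellow_mid below 0.071 m) and not (horizontal distance between orange_mid and nest2 below 0.02 m and height (world z) of orange_mid below 0.06 m) and not (horizontal distance between blue_mid and nest2 below 0.02 m and height (world z) of blue_mid below 0.06 m) and not (horizontal distance between green_mid and nest2 below 0.02 m and height (world z) of green_mid below 0.06 m) and not (horizontal distance between yellow_mid and nest2 below 0.02 m and height (world z) of yellow_mid below 0.06 m)) or (not (y of orange_mid in the frame of rack between -0.144 and -0.084 m and x of orange_mid in the frame of rack between -0.03 and 0.03 m and height (world z) of orange_mid below 0.071 m) and not (y of blue_mid in the frame of rack between -0.144 and -0.084 m and x of blue_mid in the frame of rack between -0.03 and 0.03 m and height (world z) of blue_mid below 0.071 m) and not (y of green_mid in the frame of rack between -0.144 and -0.084 m and x of green_mid in the frame of rack between -0.03 and 0.03 m and height (world z) of green_mid below 0.071 m) and not (y of yellow_mid in the frame of rack between -0.144 and -0.084 m and x of yellow_mid in the frame of rack between -0.03 and 0.03 m and height (world z) of yellow_mid below 0.071 m) and not (horizontal distance between orange_mid and nest3 below 0.02 m and height (world z) of orange_mid below 0.06 m) and not (horizontal distance between blue_mid and nest3 below 0.02 m and height (world z) of blue_mid below 0.06 m) and not (horizontal distance between green_mid and nest3 below 0.02 m and height (world z) of green_mid below 0.06 m) and not (horizontal distance between yellow_mid and nest3 below 0.02 m and height (world z) of yellow_mid below 0.06 m))).
It fails at once if a sample is dropped or knocked: it moves faster than 0.5 m/s with no finger on it ((contact force between the fingers and orange below 0.05 N and linear speed of orange above 0.5 m/s) or (contact force between the fingers and blue below 0.05 N and linear speed of blue above 0.5 m/s) or (contact force between the fingers and green below 0.05 N and linear speed of green above 0.5 m/s) or (contact force between the fingers and yellow below 0.05 N and linear speed of yellow above 0.5 m/s)).
It fails at once if a sample is tipped over (more than 45 degrees) (angle between any of orange_mid, blue_mid, green_mid, yellow_mid's own z axis and vertical above 0.79 rad).
It fails at once if the open orange tin is pushed more than 30 mm or tipped (distance of tin_mid from where it was at the start of the episode above 0.03 m or angle between tin_mid's own z axis and vertical above 0.3 rad).
It also fails if it takes over 115 s, if anything falls off the work surface, if the arm or the gripper's body presses on something with over 40 N, if the wrist force passes 120 N, or if a joint passes its speed limit or range.

## Working session

There is one attempt and no reset: what is moved stays moved. The work goes in short steps, Python scripts to look and compute and a tool call to move; the robot and the scene stay as the last step left them, time stands still between calls to the robot, and variables do not carry over. Pictures are saved under pics/ and viewed, at most 14 in all, crops included, and the job is handed in when it is done.

Besides the shell and the picture viewer there is one more tool, called after "Call:" as name([rows], argument=value, ...), one row to a line, values as JSON. arm_command: Moves the arm, as the interface text tells. Its arguments: {"type":"object","properties":{"plan":{"type":"array"},"newtons":{"type":"number"}},"required":["plan"]}

```bash
mkdir -p pics
cat > h.py <<'E'
from cell import manip, eyes, ticket
import numpy as np, cv2
from scipy.spatial.transform import Rotation as R
def snap(name,fn=None):
    c=eyes.camera(name)
    if fn: cv2.imwrite('pics/'+fn,c['img'])
    return c
def rot(c):
    o=np.array(c['orientation'],float)
    return o if o.shape==(3,3) else R.from_euler('xyz',o).as_matrix()
def cloud(c):
    z=c['z_map'].astype(float); v,u=np.mgrid[:480,:640]
    p=np.stack([(u-c['cx'])/c['fx']*z,(v-c['cy'])/c['fy']*z,z],-1)
    w=p@rot(c).T+np.array(c['eye']); w[z==0]=np.nan
    return w
E
python3 - <<'E'
from h import *
for n in('scene','top'):
    c=snap(n,n+'0.png'); print(n,c['fx'],c['cx'],c['cy'],c['eye'],c['orientation']); np.save(n+'.npy',cloud(c))
print(manip.read_state())
E
```

```text
scene 561.475900876262 316.5579025784418 252.3771593531989 [ 936.31219165  700.56075732 1088.65913872] [-2.44826688e+00  1.86744237e-03  2.64600406e+00]
top 599.5138625517187 305.9196173475418 244.03704989694978 [ 464.38340996  -26.83558713 1500.00244094] [-3.10372425 -0.01421131 -1.57214618]
{'clock': 0.1, 'joints': array([-1.39659397e+00,  3.00412581e-01,  1.52153244e+00, -7.10142697e-05,
        1.32069335e+00, -6.65910721e-02]), 'qd': array([-7.63224041e-05, -8.97708752e-04, -1.12084266e-03,  4.77544720e-04,
        2.17275987e-06, -2.63319825e-04]), 'effort': array([ 2.63759590e-03, -5.32641613e+01, -3.53283370e+01,  7.09638395e-02,
        2.33966054e-02, -5.38238783e-05]), 'eef_pos': array([ 131.10217911, -533.89788324,  204.93900654]), 'eef_rot': array([-3.14054468e+00, -9.49634706e-07,  2.40811043e-01]), 'wrist_force': array([ 0.37790875,  0.80685985, -0.21334375]), 'moment': array([-0.03658608, -0.00290528, -0.02371713]), 'finger_force': 0.0, 'finger_gap': 94.09001497298328}
```

View pics/top0.png

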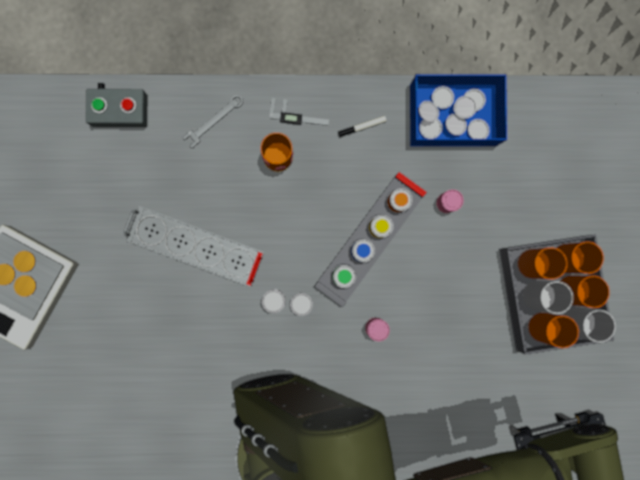

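View pics/scene0.png

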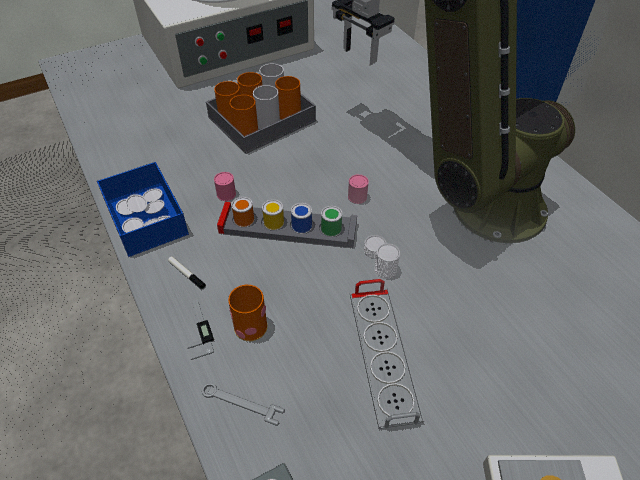

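Top view: the rack order from the red end is orange (401,200), yellow (382,227), blue (363,251), green (344,277). The carrier's red end is at about (255,268), with nests running left to (152,230). The tin is at (277,152), and white look-alikes stand at (273,301) and (301,304).

```bash
cat >> h.py <<'E'
def ray(c,u,v,z):
    d=rot(c)@np.array([(u-c['cx'])/c['fx'],(v-c['cy'])/c['fy'],1]); e=np.array(c['eye'])
    return (e+d*(z-e[2])/d[2])[:2]
E
python3 - <<'E'
from h import *
c=snap('top'); w=cloud(c)
print('bench',w[330,450],w[200,100], w[330,200])
for n,(u,v) in dict(or_=(401,200),ye=(382,227),bl=(363,251),gr=(344,277),tin=(277,152),w1=(273,301),w2=(301,304),pk=(451,201)).items():
    s=w[v-22:v+23,u-22:u+23].reshape(-1,3); zt=np.nanmedian(w[v-2:v+3,u-2:u+3,2]); zt=112 if n=='tin' else zt
    m=(abs(s[:,2]-zt)<8)&(np.hypot(*(s[:,:2]-w[v,u,:2]).T)<(45 if n=='tin' else 33)); q=s[m]
    (x,y),r=cv2.minEnclosingCircle(q[:,:2].astype(np.float32)); print(n,zt,q.mean(0).round(1),round(x,1),round(y,1),round(r,1),ray(c,u,v,76).round(1))
a=cv2.resize(c['img'][190:300,110:280],None,fx=4.7,fy=4.7,interpolation=cv2.INTER_CUBIC);cv2.imwrite('pics/car.png',a)
a=cv2.resize(c['img'][165:315,305:465],None,fx=4,fy=4,interpolation=cv2.INTER_CUBIC);cv2.imwrite('pics/rack.png',a)
E
```

```text
bench [ 306.15710354 -407.46683982    2.25615044] [631.41479982 465.30836713   2.80332464] [307.7321133  215.15879978   0.40827038]
or_ 73.53248337314153 [ 624.8 -273.3   73.4] 624.8 -273.5 27.0 [ 623.4 -274.5]
ye 72.63945906063259 [ 560.9 -227.    73.7] 561.0 -227.2 26.5 [ 558.8 -228.6]
bl 74.18850240214056 [ 502.7 -182.1   74. ] 502.5 -182.1 26.4 [ 501.6 -183. ]
gr 73.58974469231998 [ 441.  -137.    73.6] 440.6 -137.1 26.5 [ 439.9 -137.5]
tin 112 [751.2  24.9 110.7] 740.4 23.8 37.3 [738.4  21.7]
w1 66.53853457381638 [381.9  32.1  67.8] 382.1 32.3 27.3 [383.5  31. ]
w2 26.506250523427525 [372.  -34.7  26.3] 371.9 -34.6 27.1 [376.2 -35.3]
pk 57.54844641030536 [ 624.4 -400.4   57.3] 625.4 -400.0 27.8 [ 621.  -394.3]
```

View pics/car.png

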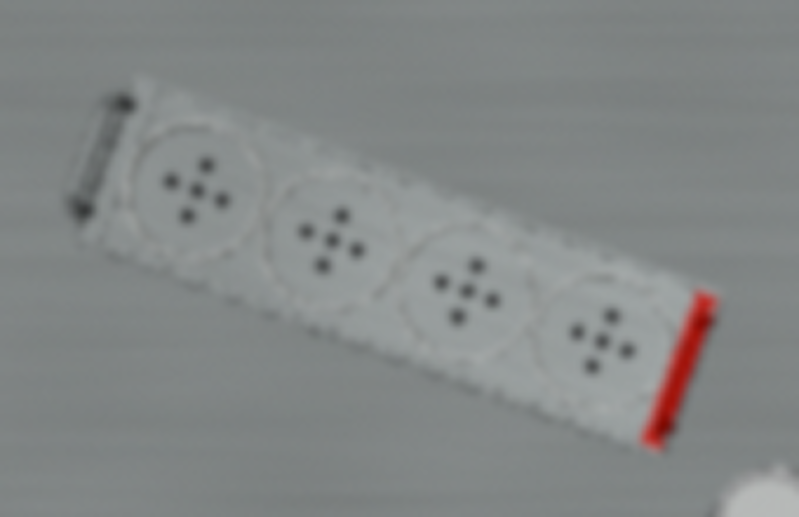

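View pics/rack.png

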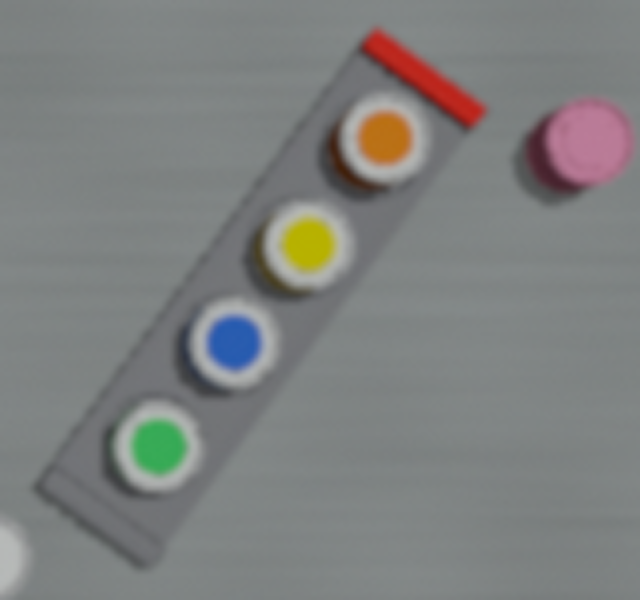

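Run:
```python
from h import *
t=snap('top'); s=snap('scene')
N=[(602,342),(467,291),(332,240),(197,190)]
P=np.array([ray(t,(x+.5)/4.7-.5+110,(y+.5)/4.7-.5+190,12) for x,y in N]);print('nests top',P.round(1))
def fit(P):
    k=np.array([1.5,.5,-.5,-1.5]); d=(k[:,None]*P).sum(0)/5; m=P.mean(0);u=d/np.hypot(*d);print(' mean',m.round(1),'pitch',np.hypot(*d).round(2),'yaw',np.arctan2(d[1],d[0]).round(4),'\n',(m+np.outer(k*76,u)).round(1))
fit(P)
C=np.array([ray(t,(x+.5)/4-.5+305,(y+.5)/4-.5+165,76) for x,y in[(385,137),(308,243),(234,342),(158,447)]]);fit(C);print(C.round(1))
g=cv2.resize(s['img'][280:430,330:440],None,fx=5,fy=4,interpolation=cv2.INTER_CUBIC);h=cv2.resize(s['img'][185:260,210:370],None,fx=5,fy=5,interpolation=cv2.INTER_CUBIC)
cv2.imwrite('pics/s1.png',g);cv2.imwrite('pics/s2.png',h)
```

```text
nests top [[475.4 121. ]
 [502.4 192.2]
 [529.3 263.3]
 [555.8 334.4]]
 mean [515.7 227.7] pitch 76.01 yaw -1.9311 
 [[475.5 121. ]
 [502.3 192.2]
 [529.1 263.3]
 [555.9 334.4]]
 mean [ 533.5 -205.7] pitch 76.28 yaw -0.6371 
 [[ 625.1 -273.6]
 [ 564.  -228.3]
 [ 502.9 -183.1]
 [ 441.8 -137.9]]
[[ 626.1 -274.2]
 [ 562.7 -227.7]
 [ 503.7 -183.3]
 [ 441.4 -137.8]]
```

View pics/s1.png

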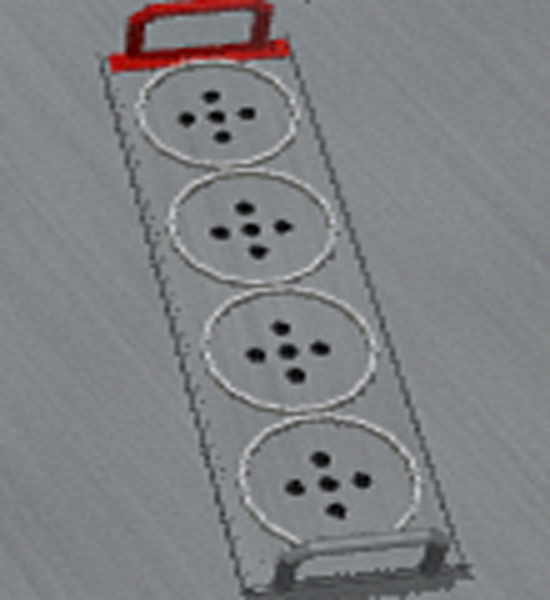

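View pics/s2.png

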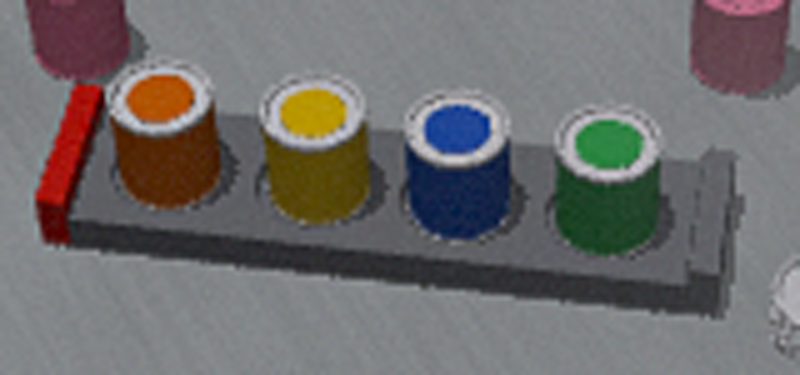

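The scene crops show the nest centre holes at (217,117), (251,230), (288,352) and (329,484). The stickers are at (160,98), (314,112), (457,129) and (608,144), and the can order matches the top view.

Run:
```python
from h import *
s=snap('scene')
print(np.array([ray(s,(x+.5)/5-.5+330,(y+.5)/4-.5+280,12) for x,y in [(217,117),(251,230),(288,352),(329,484)]]).round(1))
print(np.array([ray(s,(x+.5)/5-.5+210,(y+.5)/5-.5+185,76) for x,y in [(160,98),(314,112),(457,129),(608,144)]]).round(1))
```

```text
[[478.9 123.2]
 [505.6 194.1]
 [532.2 265. ]
 [558.3 336. ]]
[[ 629.  -270. ]
 [ 564.9 -224. ]
 [ 507.1 -179.2]
 [ 445.8 -134.1]]
```

```bash
cat >> h.py <<'E'
def togo(x,y,z,yaw):
    s=manip.read_state(); p=s['eef_pos']; a=s['eef_rot'][2]
    e=np.array([x,y])-p[:2]; c,n=np.cos(yaw),np.sin(yaw)
    print('pos',p.round(1),'rot',s['eef_rot'].round(3),'| turn(tool)',round(-((yaw-a+np.pi)%(2*np.pi)-np.pi),3),'dx',round(e@[c,n],1),'dy',round(e@[n,-c],1),'dz',round(p[2]-z,1),'gap',round(s['finger_gap'],1),'F',round(s['finger_force'],1))
E
python3 -c "
from h import *
togo(627.5,-272,205,2.504)"
```

```text
pos [ 131.1 -534.   205.3] rot [-3.141 -0.     0.241] | turn(tool) -2.263 dx -242.9 dy 506.0 dz 0.3 gap 93.8 F 0.0
```

Call:
arm_command([
  [1,0,0,0,-0.174],
  [1,0,0,0,-0.174],
  [1,0,0,0,-0.174],
  [1,0,0,0,-0.174],
  [1,0,0,0,-0.174],
  [1,0,0,0,-0.174],
  [1,0,0,0,-0.174],
  [1,0,0,0,-0.174],
  [1,0,0,0,-0.174],
  [1,0,0,0,-0.174],
  [1,0,0,0,-0.174],
  [1,0,0,0,-0.174],
  [1,0,0,0,-0.174],
], newtons=15)

```text
clock: 1.92
eef_pos: [131.1, -534.1, 205.4]
eef_rot: [3.141, -0.0, 2.509]
wrist_force: [0.3, -0.1, 0.4]
finger_gap: 94.3
finger_force: 0.0
```

```bash
python3 -c "
from h import *
togo(627.5,-272,205,2.504)"
```

```text
pos [ 131.1 -534.1  205.4] rot [ 3.141 -0.     2.509] | turn(tool) 0.005 dx -242.8 dy 506.0 dz 0.4 gap 94.3 F 0.0
```

Call:
arm_command([
  [1,-0.0162,0.0337,0,0],
  [1,-0.0162,0.0337,0,0],
  [1,-0.0162,0.0337,0,0],
  [1,-0.0162,0.0337,0,0],
  [1,-0.0162,0.0337,0,0],
  [1,-0.0162,0.0337,0,0],
  [1,-0.0162,0.0337,0,0],
  [1,-0.0162,0.0337,0,0],
  [1,-0.0162,0.0337,0,0],
  [1,-0.0162,0.0337,0,0],
  [1,-0.0162,0.0337,0,0],
  [1,-0.0162,0.0337,0,0],
  [1,-0.0162,0.0337,0,0],
  [1,-0.0162,0.0337,0,0],
  [1,-0.0162,0.0337,0,0],
  [1,0,0,0.03,0],
  [1,0,0,0.03,0],
  [1,0,0,0.03,0],
  [1,0,0,0,0],
  [1,0,0,0,0],
])

```text
clock: 4.42
eef_pos: [628.1, -273.4, 116.9]
eef_rot: [3.141, 0.002, 2.503]
wrist_force: [0.1, 0.4, 1.1]
finger_gap: 93.9
finger_force: 0.0
```

```bash
python3 -c "
from h import *
togo(627.5,-272,37,2.504)
c=snap('scene'); cv2.imwrite('pics/a1.png',cv2.resize(c['img'][130:270,190:370],None,fx=4,fy=4))"
```

```text
pos [ 628.1 -273.4  116.9] rot [3.141e+00 2.000e-03 2.503e+00] | turn(tool) -0.001 dx 1.3 dy 0.8 dz 79.9 gap 93.9 F 0.0
```

View pics/a1.png

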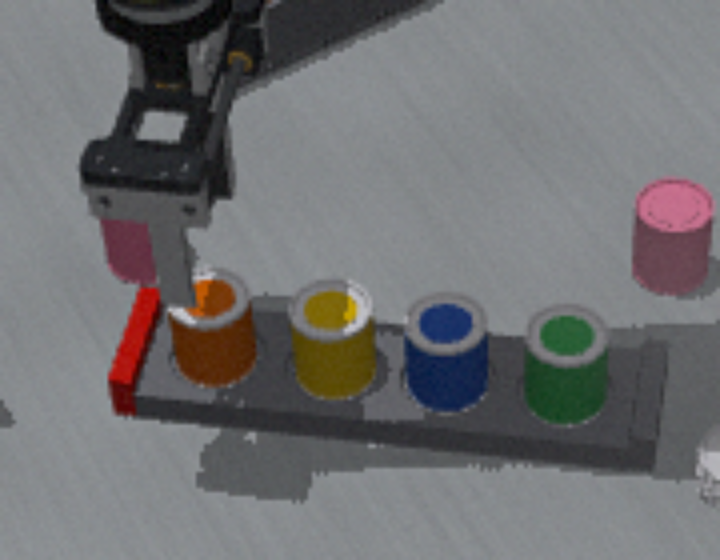

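The open fingers straddle the orange can (about (215,330) in the crop), lined up across the row. Next: descend and grip.

Call:
arm_command([
  [1,0.001,0.001,0.02,0],
  [1,0,0,0.02,0],
  [1,0,0,0.02,0],
  [1,0,0,0.017,0],
  [1,0,0,0,0],
  [1,0,0,0,0],
  [-1,0,0,0,0],
  [-1,0,0,0,0],
  [-1,0,0,0,0],
  [-1,0,0,0,0],
  [-1,0,0,0,0],
  [-1,0,0,0,0],
  [-1,0,0,0,0],
  [-1,0,0,0,0],
], newtons=15)

```text
clock: 6.22
eef_pos: [627.4, -271.8, 38.5]
eef_rot: [-3.142, 0.0, 2.503]
wrist_force: [-0.7, -0.1, 1.2]
finger_gap: 52.0
finger_force: 15.0
```

Call:
arm_command([
  [-1,0,0,-0.01,0],
  [-1,0,0,-0.02,0],
  [-1,0,0,-0.03,0],
  [-1,0,0,-0.03,0],
  [-1,0,0,-0.02,0.0],
  [-1,0,0,-0.02,0.1],
  [-1,0,0,0,0.17],
  [-1,0,0,0,0.17],
  [-1,0,0,0,0.17],
  [-1,0,0,0,0.17],
  [-1,0,0,0,0.17],
  [-1,0,0,0,0.17],
  [-1,0,0,0,0.17],
  [-1,0,0,0,0],
  [-1,0,0,0,0],
])

```text
clock: 8.1
eef_pos: [627.4, -271.8, 168.7]
eef_rot: [3.141, 0.0, 1.217]
wrist_force: [0.1, -0.7, -1.0]
finger_gap: 52.3
finger_force: 15.0
```

```bash
python3 -c "
from h import *
togo(477,122,35.5,1.2106)"
```

```text
pos [ 627.4 -271.8  168.7] rot [3.141 0.    1.217] | turn(tool) 0.006 dx 315.5 dy -279.6 dz 133.2 gap 52.3 F 15.0
```

Call:
arm_command([
  [-1,0.01,-0.009,0,0.006],
  [-1,0.0295,-0.0261,0,0],
  [-1,0.0295,-0.0261,0,0],
  [-1,0.0295,-0.0261,0,0],
  [-1,0.0295,-0.0261,0,0],
  [-1,0.0295,-0.0261,0,0],
  [-1,0.0295,-0.0261,0,0],
  [-1,0.0295,-0.0261,0,0],
  [-1,0.0295,-0.0261,0,0],
  [-1,0.0295,-0.0261,0,0],
  [-1,0.0295,-0.0261,0,0],
  [-1,0.0105,-0.0096,0,0],
  [-1,0,0,0.02,0],
  [-1,0,0,0.03,0],
  [-1,0,0,0.03,0],
  [-1,0,0,0.02,0],
  [-1,0,0,0,0],
  [-1,0,0,0,0],
])

```text
clock: 10.35
eef_pos: [478.8, 122.4, 69.4]
eef_rot: [3.141, -0.001, 1.207]
wrist_force: [-0.1, 0.6, -0.6]
finger_gap: 52.2
finger_force: 15.0
```

```bash
python3 -c "
from h import *
togo(477,122,35.5,1.2106)
c=snap('scene'); cv2.imwrite('pics/a2.png',cv2.resize(c['img'][230:440,310:440],None,fx=3,fy=2.8))"
```

```text
pos [478.8 122.4  69.4] rot [ 3.141e+00 -1.000e-03  1.207e+00] | turn(tool) -0.004 dx -1.1 dy -1.5 dz 33.9 gap 52.2 F 15.0
```

View pics/a2.png

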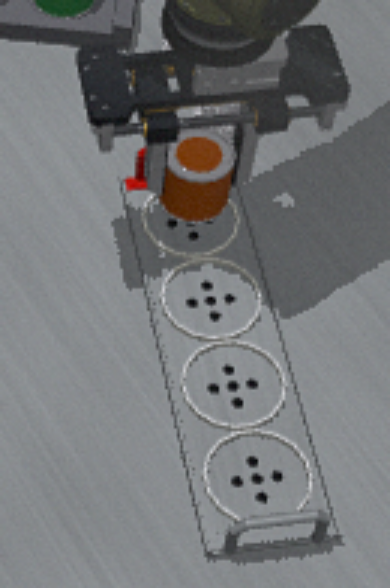

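The orange can hangs over nest 1 (ring at (190,225) in the crop), centred. Lowering.

Call:
arm_command([
  [-1,-0.001,-0.0015,0.01,0],
  [-1,0,0,0.01,0],
  [-1,0,0,0.008,0],
  [-1,0,0,0.005,0],
  [-1,0,0,0,0],
  [-1,0,0,0,0],
  [-1,0,0,0,0],
])

```text
clock: 11.28
eef_pos: [476.8, 122.2, 35.6]
eef_rot: [3.141, -0.0, 1.207]
wrist_force: [0.7, -0.3, -0.1]
finger_gap: 52.0
finger_force: 15.0
```

Call:
arm_command([
  [-1,0,0,0.001,0],
  [-1,0,0,0,0],
  [1,0,0,0,0],
  [1,0,0,0,0],
  [1,0,0,0,0],
  [1,0,0,0,0],
  [1,0,0,0,0],
  [1,0,0,-0.02,0],
  [1,0,0,-0.03,0],
  [1,0,0,-0.04,0],
  [1,0,0,-0.04,0],
  [1,0,0,0,-0.18],
  [1,0,0,0,-0.18],
  [1,0,0,0,-0.18],
  [1,0,0,0,-0.18],
  [1,0,0,0,-0.18],
  [1,0,0,0,-0.18],
  [1,0,0,0,-0.18],
  [1,0,0,0,-0.035],
  [1,0,0,0,0],
])

```text
clock: 13.78
eef_pos: [476.6, 122.1, 164.4]
eef_rot: [-3.142, -0.0, 2.499]
wrist_force: [0.5, 0.2, 0.2]
finger_gap: 94.0
finger_force: 0.0
```

```bash
cat >> h.py <<'E'
def lid(xy,zt,tag):
    for n in('top','scene'):
        c=eyes.camera(n); s=cloud(c).reshape(-1,3)
        m=(abs(s[:,2]-zt)<9)&(np.hypot(*(s[:,:2]-xy).T)<42)
        if m.sum()<40: print(tag,n,'hidden',m.sum()); continue
        q=s[m]; (x,y),r=cv2.minEnclosingCircle(q[:,:2].astype(np.float32)); print(tag,n,'mean',q.mean(0).round(1),'circ',round(x,1),round(y,1),round(r,1))
E
python3 -c "
from h import *
togo(563.5,-226,150,2.504)
lid((477,122),72,'placed'); lid((563,-226),76,'yellow')"
```

```text
pos [476.6 122.1 164.4] rot [-3.142 -0.     2.499] | turn(tool) -0.005 dx -277.1 dy -228.0 dz 14.4 gap 94.0 F 0.0
placed top hidden 0
placed scene mean [478.6 123.8  68.5] circ 477.2 121.9 27.6
yellow top mean [ 560.9 -227.    73.6] circ 561.0 -227.1 26.4
yellow scene mean [ 564.8 -225.6   72.4] circ 564.7 -225.2 29.0
```

Call:
arm_command([
  [1,-0.0277,-0.0228,0,-0.005],
  [1,-0.0277,-0.0228,0,0],
  [1,-0.0277,-0.0228,0,0],
  [1,-0.0277,-0.0228,0,0],
  [1,-0.0277,-0.0228,0,0],
  [1,-0.0277,-0.0228,0,0],
  [1,-0.0277,-0.0228,0,0],
  [1,-0.0277,-0.0228,0,0],
  [1,-0.0277,-0.0228,0,0],
  [1,-0.0277,-0.0228,0,0],
  [1,0,0,0.025,0],
  [1,0,0,0.025,0],
  [1,0,0,0,0],
  [1,0,0,0,0],
])

```text
clock: 15.72
eef_pos: [564.7, -225.8, 115.5]
eef_rot: [3.141, 0.001, 2.506]
wrist_force: [1.0, 0.6, 0.1]
finger_gap: 93.6
finger_force: 0.0
```

```bash
python3 -c "
from h import *
togo(563.3,-226,39,2.504)
lid((477,122),72,'placed')"
```

```text
pos [ 564.7 -225.8  115.5] rot [3.141e+00 1.000e-03 2.506e+00] | turn(tool) 0.002 dx 1.0 dy -1.0 dz 76.5 gap 93.6 F 0.0
placed top mean [472.8 120.9  69.8] circ 473.0 120.8 26.4
placed scene mean [477.2 122.1  68.4] circ 477.4 121.2 28.6
```

Call:
arm_command([
  [1,0.001,-0.001,0.02,0],
  [1,0,0,0.02,0],
  [1,0,0,0.02,0],
  [1,0,0,0.0165,0],
  [1,0,0,0,0],
  [1,0,0,0,0],
  [-1,0,0,0,0],
  [-1,0,0,0,0],
  [-1,0,0,0,0],
  [-1,0,0,0,0],
  [-1,0,0,0,0],
  [-1,0,0,0,0],
  [-1,0,0,0,0],
], newtons=15)

```text
clock: 17.45
eef_pos: [562.9, -226.0, 38.0]
eef_rot: [-3.142, 0.0, 2.507]
wrist_force: [-0.6, 0.7, 0.5]
finger_gap: 51.8
finger_force: 15.0
```

Call:
arm_command([
  [-1,0,0,-0.01,0],
  [-1,0,0,-0.02,0],
  [-1,0,0,-0.03,0],
  [-1,0,0,-0.03,0],
  [-1,0,0,-0.02,0.0],
  [-1,0,0,-0.02,0.1],
  [-1,0,0,0,0.17],
  [-1,0,0,0,0.17],
  [-1,0,0,0,0.17],
  [-1,0,0,0,0.17],
  [-1,0,0,0,0.17],
  [-1,0,0,0,0.17],
  [-1,0,0,0,0.17],
  [-1,0,0,0,0],
  [-1,0,0,0,0],
])

```text
clock: 19.32
eef_pos: [562.9, -226.0, 168.7]
eef_rot: [3.141, 0.0, 1.221]
wrist_force: [-0.3, -0.1, -0.6]
finger_gap: 52.1
finger_force: 15.0
```

```bash
python3 -c "
from h import *
togo(505,193,35.5,1.2106)"
```

```text
pos [ 562.9 -226.   168.7] rot [3.141 0.    1.221] | turn(tool) 0.01 dx 371.7 dy -201.9 dz 133.2 gap 52.1 F 15.0
```

Call:
arm_command([
  [-1,0.01,-0.005,0,0.01],
  [-1,0.032,-0.0174,0,0],
  [-1,0.032,-0.0174,0,0],
  [-1,0.032,-0.0174,0,0],
  [-1,0.032,-0.0174,0,0],
  [-1,0.032,-0.0174,0,0],
  [-1,0.032,-0.0174,0,0],
  [-1,0.032,-0.0174,0,0],
  [-1,0.032,-0.0174,0,0],
  [-1,0.032,-0.0174,0,0],
  [-1,0.032,-0.0174,0,0],
  [-1,0.032,-0.0174,0,0],
  [-1,0.0095,-0.0055,0,0],
  [-1,0,0,0.02,0],
  [-1,0,0,0.02,0],
  [-1,0,0,0.02,0],
  [-1,0,0,0,0],
  [-1,0,0,0,0],
])

```text
clock: 21.58
eef_pos: [506.7, 192.9, 108.8]
eef_rot: [3.141, -0.001, 1.207]
wrist_force: [0.5, 0.8, 0.5]
finger_gap: 52.2
finger_force: 15.0
```

```bash
python3 -c "
from h import *
togo(505,193.5,35.5,1.2106)"
```

```text
pos [506.7 192.9 108.8] rot [ 3.141e+00 -1.000e-03  1.207e+00] | turn(tool) -0.004 dx -0.1 dy -1.8 dz 73.3 gap 52.2 F 15.0
```

Call:
arm_command([
  [-1,0,-0.0015,0.02,0],
  [-1,0,0,0.02,0],
  [-1,0,0,0.015,0],
  [-1,0,0,0.01,0],
  [-1,0,0,0.008,0],
  [-1,0,0,0,0],
  [-1,0,0,0,0],
  [-1,0,0,0,0],
])

```text
clock: 22.58
eef_pos: [505.2, 193.7, 35.3]
eef_rot: [3.141, -0.0, 1.207]
wrist_force: [0.7, 0.3, -0.3]
finger_gap: 52.5
finger_force: 15.0
```

Call:
arm_command([
  [-1,0,0,0.0015,0],
  [-1,0,0,0,0],
  [1,0,0,0,0],
  [1,0,0,0,0],
  [1,0,0,0,0],
  [1,0,0,0,0],
  [1,0,0,0,0],
  [1,0,0,-0.02,0],
  [1,0,0,-0.03,0],
  [1,0,0,-0.04,0],
  [1,0,0,-0.04,0],
  [1,0,0,0,-0.18],
  [1,0,0,0,-0.18],
  [1,0,0,0,-0.18],
  [1,0,0,0,-0.18],
  [1,0,0,0,-0.18],
  [1,0,0,0,-0.18],
  [1,0,0,0,-0.18],
  [1,0,0,0,-0.035],
  [1,0,0,0,0],
])

```text
clock: 25.08
eef_pos: [505.0, 193.6, 163.5]
eef_rot: [3.142, -0.0, 2.499]
wrist_force: [0.3, -0.1, 0.4]
finger_gap: 93.9
finger_force: 0.0
```

```bash
python3 -c "
from h import *
togo(504.8,-181,150,2.504)
lid((504,193),72,'placed'); lid((504,-181),76,'blue')"
```

```text
pos [505.  193.6 163.5] rot [ 3.142 -0.     2.499] | turn(tool) -0.005 dx -222.9 dy -301.1 dz 13.5 gap 93.9 F 0.0
placed top hidden 34
placed scene mean [508.6 195.5  68.4] circ 506.9 192.6 28.2
blue top mean [ 502.6 -182.3   73.6] circ 502.5 -182.2 26.5
blue scene mean [ 506.7 -181.1   72.3] circ 505.9 -181.2 28.3
```

Call:
arm_command([
  [1,-0.0223,-0.0301,0,-0.005],
  [1,-0.0223,-0.0301,0,0],
  [1,-0.0223,-0.0301,0,0],
  [1,-0.0223,-0.0301,0,0],
  [1,-0.0223,-0.0301,0,0],
  [1,-0.0223,-0.0301,0,0],
  [1,-0.0223,-0.0301,0,0],
  [1,-0.0223,-0.0301,0,0],
  [1,-0.0223,-0.0301,0,0],
  [1,-0.0223,-0.0301,0,0],
  [1,0,0,0.025,0],
  [1,0,0,0.025,0],
  [1,0,0,0,0],
  [1,0,0,0,0],
])

```text
clock: 27.02
eef_pos: [506.3, -181.1, 114.5]
eef_rot: [3.141, 0.001, 2.507]
wrist_force: [0.2, -0.4, 0.9]
finger_gap: 93.4
finger_force: 0.0
```

```bash
python3 -c "
from h import *
togo(504.8,-181,38.5,2.504)
lid((504,193),72,'placed')"
```

```text
pos [ 506.3 -181.1  114.5] rot [3.141e+00 1.000e-03 2.507e+00] | turn(tool) 0.003 dx 1.2 dy -0.8 dz 76.0 gap 93.4 F 0.0
placed top mean [500.8 191.7  70. ] circ 500.8 191.8 26.7
placed scene mean [505.5 193.2  68.5] circ 505.3 191.7 28.4
```

Nest 2 is within about 1.5 mm. Next is blue.

Call:
arm_command([
  [1,0.001,-0.001,0.02,0],
  [1,0,0,0.02,0],
  [1,0,0,0.02,0],
  [1,0,0,0.0155,0],
  [1,0,0,0,0],
  [1,0,0,0,0],
  [-1,0,0,0,0],
  [-1,0,0,0,0],
  [-1,0,0,0,0],
  [-1,0,0,0,0],
  [-1,0,0,0,0],
  [-1,0,0,0,0],
  [-1,0,0,0,0],
], newtons=15)

```text
clock: 28.75
eef_pos: [504.5, -181.2, 38.0]
eef_rot: [3.142, 0.0, 2.507]
wrist_force: [0.5, -0.1, 0.9]
finger_gap: 52.2
finger_force: 15.0
```

Call:
arm_command([
  [-1,0,0,-0.01,0],
  [-1,0,0,-0.02,0],
  [-1,0,0,-0.03,0],
  [-1,0,0,-0.03,0],
  [-1,0,0,-0.02,0.0],
  [-1,0,0,-0.02,0.1],
  [-1,0,0,0,0.17],
  [-1,0,0,0,0.17],
  [-1,0,0,0,0.17],
  [-1,0,0,0,0.17],
  [-1,0,0,0,0.17],
  [-1,0,0,0,0.17],
  [-1,0,0,0,0.17],
  [-1,0,0,0,0],
  [-1,0,0,0,0],
])

```text
clock: 30.62
eef_pos: [504.4, -181.2, 168.2]
eef_rot: [3.141, 0.0, 1.221]
wrist_force: [-0.7, -0.5, -0.8]
finger_gap: 51.8
finger_force: 15.0
```

```bash
python3 -c "
from h import *
togo(532,264.5,35,1.2106)"
```

```text
pos [ 504.4 -181.2  168.2] rot [3.141 0.    1.221] | turn(tool) 0.01 dx 426.8 dy -131.3 dz 133.2 gap 51.8 F 15.0
```

Call:
arm_command([
  [-1,0.01,-0.003,0,0.01],
  [-1,0.034,-0.0104,0,0],
  [-1,0.034,-0.0104,0,0],
  [-1,0.034,-0.0104,0,0],
  [-1,0.034,-0.0104,0,0],
  [-1,0.034,-0.0104,0,0],
  [-1,0.034,-0.0104,0,0],
  [-1,0.034,-0.0104,0,0],
  [-1,0.034,-0.0104,0,0],
  [-1,0.034,-0.0104,0,0],
  [-1,0.034,-0.0104,0,0],
  [-1,0.034,-0.0104,0,0],
  [-1,0.034,-0.0104,0,0],
  [-1,0.009,-0.0045,0,0],
  [-1,0,0,0.02,0],
  [-1,0,0,0.02,0],
  [-1,0,0,0.02,0],
  [-1,0,0,0,0],
  [-1,0,0,0,0],
])

```text
clock: 33.0
eef_pos: [533.0, 264.9, 108.9]
eef_rot: [3.141, -0.001, 1.207]
wrist_force: [1.2, -1.1, -0.3]
finger_gap: 52.3
finger_force: 15.0
```

```bash
python3 -c "
from h import *
togo(532,264.5,35,1.2106)"
```

```text
pos [533.  264.9 108.9] rot [ 3.141e+00 -1.000e-03  1.207e+00] | turn(tool) -0.004 dx -0.7 dy -0.8 dz 73.9 gap 52.3 F 15.0
```

Call:
arm_command([
  [-1,0,-0.0005,0.02,0],
  [-1,0,0,0.02,0],
  [-1,0,0,0.015,0],
  [-1,0,0,0.01,0],
  [-1,0,0,0.008,0],
  [-1,0,0,0,0],
  [-1,0,0,0,0],
  [-1,0,0,0,0],
])

```text
clock: 34.0
eef_pos: [532.4, 265.2, 35.4]
eef_rot: [3.141, -0.0, 1.207]
wrist_force: [0.6, -0.2, 0.1]
finger_gap: 52.3
finger_force: 15.0
```

Call:
arm_command([
  [-1,0,0,0.0015,0],
  [-1,0,0,0,0],
  [1,0,0,0,0],
  [1,0,0,0,0],
  [1,0,0,0,0],
  [1,0,0,0,0],
  [1,0,0,0,0],
  [1,0,0,-0.02,0],
  [1,0,0,-0.03,0],
  [1,0,0,-0.04,0],
  [1,0,0,-0.04,0],
  [1,0,0,0,-0.18],
  [1,0,0,0,-0.18],
  [1,0,0,0,-0.18],
  [1,0,0,0,-0.18],
  [1,0,0,0,-0.18],
  [1,0,0,0,-0.18],
  [1,0,0,0,-0.18],
  [1,0,0,0,-0.035],
  [1,0,0,0,0],
])

```text
clock: 36.5
eef_pos: [532.3, 265.1, 164.2]
eef_rot: [3.141, 0.0, 2.499]
wrist_force: [-0.5, -0.1, -0.0]
finger_gap: 93.9
finger_force: 0.0
```

```bash
python3 -c "
from h import *
togo(442.8,-136,150,2.504)
lid((530,264),72,'placed'); lid((442,-136),76,'green')"
```

```text
pos [532.3 265.1 164.2] rot [3.141 0.    2.499] | turn(tool) -0.005 dx -166.8 dy -375.6 dz 14.2 gap 93.9 F 0.0
placed top mean [545.1 254.5  70.1] circ 542.7 254.8 19.8
placed scene mean [537.4 266.6  68.5] circ 534.1 264.3 27.6
green top mean [ 440.8 -137.1   73.6] circ 440.8 -137.2 26.4
green scene mean [ 444.9 -135.4   72.5] circ 443.8 -135.0 28.8
```

Call:
arm_command([
  [1,-0.0152,-0.0341,0,-0.005],
  [1,-0.0152,-0.0341,0,0],
  [1,-0.0152,-0.0341,0,0],
  [1,-0.0152,-0.0341,0,0],
  [1,-0.0152,-0.0341,0,0],
  [1,-0.0152,-0.0341,0,0],
  [1,-0.0152,-0.0341,0,0],
  [1,-0.0152,-0.0341,0,0],
  [1,-0.0152,-0.0341,0,0],
  [1,-0.0152,-0.0341,0,0],
  [1,-0.0152,-0.0341,0,0],
  [1,0,0,0.025,0],
  [1,0,0,0.025,0],
  [1,0,0,0,0],
  [1,0,0,0,0],
])

```text
clock: 38.58
eef_pos: [444.7, -136.1, 114.4]
eef_rot: [3.141, 0.001, 2.507]
wrist_force: [0.5, 0.1, 0.6]
finger_gap: 94.1
finger_force: 0.0
```

```bash
python3 -c "
from h import *
togo(442.8,-136,38.5,2.504)
lid((530,264),72,'placed')"
```

```text
pos [ 444.7 -136.1  114.4] rot [3.141e+00 1.000e-03 2.507e+00] | turn(tool) 0.003 dx 1.6 dy -1.0 dz 75.9 gap 94.1 F 0.0
placed top mean [528.4 263.4  69.7] circ 528.5 263.3 26.6
placed scene mean [533.1 264.8  68.5] circ 532.4 263.9 27.8
```

Call:
arm_command([
  [1,0.0013,-0.001,0.02,0],
  [1,0,0,0.02,0],
  [1,0,0,0.02,0],
  [1,0,0,0.0155,0],
  [1,0,0,0,0],
  [1,0,0,0,0],
  [-1,0,0,0,0],
  [-1,0,0,0,0],
  [-1,0,0,0,0],
  [-1,0,0,0,0],
  [-1,0,0,0,0],
  [-1,0,0,0,0],
  [-1,0,0,0,0],
], newtons=15)

```text
clock: 40.3
eef_pos: [442.6, -136.1, 38.0]
eef_rot: [3.142, -0.0, 2.507]
wrist_force: [-0.8, -0.3, 0.9]
finger_gap: 52.3
finger_force: 15.0
```

Call:
arm_command([
  [-1,0,0,-0.01,0],
  [-1,0,0,-0.02,0],
  [-1,0,0,-0.03,0],
  [-1,0,0,-0.03,0],
  [-1,0,0,-0.02,0.0],
  [-1,0,0,-0.02,0.1],
  [-1,0,0,0,0.17],
  [-1,0,0,0,0.17],
  [-1,0,0,0,0.17],
  [-1,0,0,0,0.17],
  [-1,0,0,0,0.17],
  [-1,0,0,0,0.17],
  [-1,0,0,0,0.17],
  [-1,0,0,0,0],
  [-1,0,0,0,0],
])

```text
clock: 42.18
eef_pos: [442.6, -136.1, 168.2]
eef_rot: [3.141, 0.0, 1.221]
wrist_force: [-0.9, 0.7, -1.2]
finger_gap: 51.9
finger_force: 15.0
```

```bash
python3 -c "
from h import *
togo(558.5,335.5,35,1.2106)"
```

```text
pos [ 442.6 -136.1  168.2] rot [3.141 0.    1.221] | turn(tool) 0.01 dx 482.2 dy -57.7 dz 133.2 gap 51.9 F 15.0
```

Call:
arm_command([
  [-1,0.01,-0.001,0,0.01],
  [-1,0.0355,-0.0042,0,0],
  [-1,0.0355,-0.0042,0,0],
  [-1,0.0355,-0.0042,0,0],
  [-1,0.0355,-0.0042,0,0],
  [-1,0.0355,-0.0042,0,0],
  [-1,0.0355,-0.0042,0,0],
  [-1,0.0355,-0.0042,0,0],
  [-1,0.0355,-0.0042,0,0],
  [-1,0.0355,-0.0042,0,0],
  [-1,0.0355,-0.0042,0,0],
  [-1,0.0355,-0.0042,0,0],
  [-1,0.0355,-0.0042,0,0],
  [-1,0.0355,-0.0042,0,0],
  [-1,0.0105,-0.003,0,0],
  [-1,0,0,0.02,0],
  [-1,0,0,0.02,0],
  [-1,0,0,0.02,0],
  [-1,0,0,0,0],
  [-1,0,0,0,0],
])

```text
clock: 44.68
eef_pos: [559.7, 335.3, 108.8]
eef_rot: [3.141, -0.001, 1.207]
wrist_force: [-0.8, -0.0, 0.3]
finger_gap: 52.1
finger_force: 15.0
```

```bash
python3 -c "
from h import *
togo(558.5,335.5,35,1.2106)"
```

```text
pos [559.7 335.3 108.8] rot [ 3.141e+00 -1.000e-03  1.207e+00] | turn(tool) -0.004 dx -0.2 dy -1.1 dz 73.8 gap 52.1 F 15.0
```

Call:
arm_command([
  [-1,0,-0.0007,0.02,0],
  [-1,0,0,0.02,0],
  [-1,0,0,0.015,0],
  [-1,0,0,0.01,0],
  [-1,0,0,0.008,0],
  [-1,0,0,0,0],
  [-1,0,0,0,0],
  [-1,0,0,0,0],
])

```text
clock: 45.68
eef_pos: [558.8, 335.6, 35.3]
eef_rot: [3.141, -0.0, 1.207]
wrist_force: [-0.3, -0.3, -0.7]
finger_gap: 52.2
finger_force: 15.0
```

Call:
arm_command([
  [-1,0,0,0.0015,0],
  [-1,0,0,0,0],
  [1,0,0,0,0],
  [1,0,0,0,0],
  [1,0,0,0,0],
  [1,0,0,0,0],
  [1,0,0,0,0],
  [1,0,0,-0.02,0],
  [1,0,0,-0.03,0],
  [1,0,0,-0.04,0],
  [1,0,0,-0.05,0],
  [1,-0.03,0.01,-0.02,0],
  [1,-0.03,0.01,0,0],
  [1,-0.04,0.01,0,0],
  [1,-0.04,0.01,0,0],
  [1,-0.04,0.01,0,0],
  [1,-0.04,0.01,0,0],
  [1,-0.04,0.01,0,0],
  [1,-0.04,0.01,0,0],
  [1,-0.04,0.01,0,0],
])

```text
clock: 48.18
eef_pos: [521.6, -15.6, 195.1]
eef_rot: [3.14, -0.0, 1.207]
wrist_force: [0.4, -1.5, -0.5]
finger_gap: 94.0
finger_force: 0.0
```

Call:
arm_command([
  [1,-0.04,0.01,0,0],
  [1,-0.04,0.01,0,0],
  [1,-0.04,0.01,0,0],
  [1,-0.03,0,0,0],
  [1,0,0,0,0],
  [1,0,0,0,0],
])

```text
clock: 48.92
eef_pos: [496.7, -164.6, 194.3]
eef_rot: [3.141, -0.0, 1.207]
wrist_force: [0.0, -0.4, 0.4]
finger_gap: 94.1
finger_force: 0.0
```

```bash
python3 -c "
from h import *
for p in [(475,121),(502,192),(529,263),(556,334)]: lid(p,72,p)
lid((745,24),110,'tin'); c=snap('scene','end.png')"
```

```text
(475, 121) top mean [472.5 120.7  69.8] circ 472.8 120.9 26.5
(475, 121) scene mean [477.1 122.1  68.5] circ 476.7 121.6 29.0
(502, 192) top mean [501.1 191.9  69.8] circ 501.0 191.7 26.5
(502, 192) scene mean [505.5 193.2  68.4] circ 505.2 192.9 27.8
(529, 263) top mean [528.6 263.4  69.8] circ 528.0 263.4 26.8
(529, 263) scene mean [533.  264.7  68.5] circ 531.9 263.7 28.2
(556, 334) top mean [554.7 334.1  69.5] circ 554.9 334.5 26.9
(556, 334) scene mean [559.1 335.3  68.5] circ 558.4 334.2 27.7
tin top mean [740.7  24.4 109.6] circ 740.4 23.8 37.6
tin scene mean [745.1  26.8 107.8] circ 743.8 24.5 38.9
```

View pics/end.png

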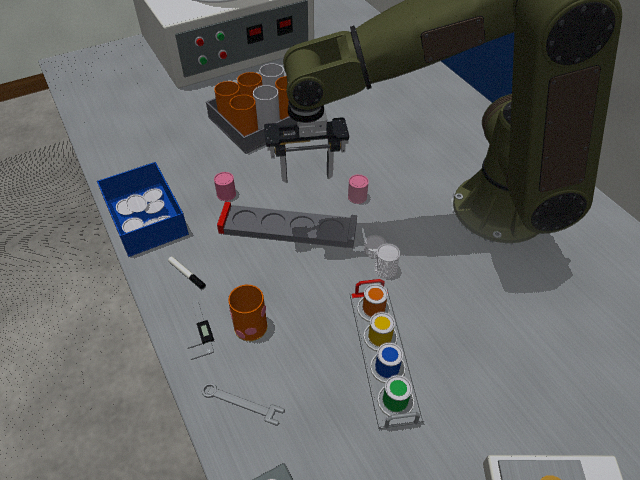

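All four cans stand upright in their nests in the right order: orange (375,298) at the red loop, then yellow, blue and green (398,392). The rack is empty, the tin hasn't moved, and the arm is clear.

```bash
python3 -c "
from h import *
print(ticket.sign_off())"
```

```text
the job is handed in; nothing more can be done
None
```

The four cans stand in the carrier nests in the rack's order from the red end (orange, yellow, blue, green), each within about 3 mm of its nest centre by the camera measurements; the tin was not moved, and the job is handed in, though the sign-off call returned no verdict.

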